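Square up the straightedge and hold it in the inspection hood

TASK

Take the steel straightedge out of its stand and, holding its black handle, lay one flat side of its blade gently flush against the bright face of the dark setting block, lower half of the blade on the face and its whole width covered, to square it up. Then, without forcing it, lower it through the slot in the roof of the white inspection hood until the orange band is level with the top of the hood, and finish there still holding it, upright and still, hanging from the gripper and not leaning on the hood. Leave everything else on the bench where it is.

Things in the scene. Friction and masses are not known exactly. Their poses are not given: they have to be found in the camera images.
- straightedge: loose steel straightedge (0.2 to 0.45 kg), at first upright in the stand. Origin: centre of the blade's foot (lowest end); z up to the handle, x square to the flat sides, y along the width; both ways round are alike. Blade 70 (y) x 6 (x) x 95 mm tall, its lowest 3 mm 66 x 4. Black handle on top, centred: 34 (y) x 16 (x) mm, 95 to 135 mm above the foot
- band (a point): centre of the orange band on the blade, 70 mm above the foot; the band is 16 mm tall (62 to 78 mm above the foot)
- stand: grey stand, fixed, 62 x 105 mm, 45 mm tall, with an upright slot in its top, 7.5 mm (x) by 73 mm (y), 35 mm deep, in which the straightedge stands, foot 10 mm above the table. Origin: centre of its underside; x across the slot, z up
- block: dark steel setting block, fixed, 40 mm (x) x 110 mm (y), 90 mm tall; the side towards its +x is bright aluminium (it looks away from the robot, within 0.35 rad). A 30 mm wide, 6 mm high foot plate sticks out 60 mm on the opposite side. Origin: centre of the block's underside; z up
- face (a point): centre of the setting block's bright face, 45 mm above the table; axes as the block's, so +x points straight out of the bright face
- hood: white-roofed inspection hood, fixed, 110 mm (x) x 130 mm (y), 120 mm tall, with clear windows on its x sides and a slot through the middle of its roof. Hollow below the 10 mm thick roof down to 8 mm above the table (small camera and lamp inside, clear of the slot). Origin: centre of its underside; z up
- slot (a point): centre of the slot at the top of the hood's roof, 120 mm above the table: slot 8 mm wide (x) by 74 mm long (y), 2 mm more than the blade's thickness and 4 mm more than its width, edges chamfered by 3 mm at the top; axes as the hood's
- spool: bystander, not to be moved: blue solder spool, upright, 40 mm across, 40 mm tall
- flux: bystander, not to be moved: small amber flux bottle with red cap, 28 mm across, 60 mm tall
- screwdriver: bystander, not to be moved: yellow-handled screwdriver lying down, 150 mm long
- tray: bystander, not to be moved: blue divided parts tray, 100 x 160 x 30 mm
- mug: bystander, not to be moved: white mug, 76 mm across, 85 mm tall
- jar: bystander, not to be moved: clear jar with white lid, 56 mm across, 60 mm tall
- brush: bystander, not to be moved: brush lying down, 150 mm long

How it is judged:
On the way:
1. The straightedge, held by the fingers clear of the table, lies flush against the bright face of the setting block (contact force between straightedge and block above 0.5 N and angle between the x axis of straightedge and the x axis of block, either way round below 0.05 rad and angle between the z axis of straightedge and the z axis of block, either way round below 0.05 rad and x of straightedge in the frame of face between 0 and 0.012 m and y of straightedge in the frame of face between -0.022 and 0.022 m and height (world z) of straightedge between 0.004 and 0.047 m and contact force between the fingers and straightedge above 3 N), for 0.2 s.
At the end, for the whole second after the job is handed in: Straightedge first flush on the bright face (0.05 rad, 0.2 s), then held by the fingers in the hood slot: band centre within 8 mm of the roof top's height, 4 mm across and 6 mm along the slot, upright and in line within 0.06 rad, still, under 8 N on the hood (x of band in the frame of slot between -0.004 and 0.004 m and y of band in the frame of slot between -0.006 and 0.006 m and z of band in the frame of slot between -0.008 and 0.008 m and angle between the x axis of straightedge and the x axis of hood, either way round below 0.06 rad and angle between the z axis of straightedge and the z axis of hood, either way round below 0.06 rad and contact force between the fingers and straightedge above 3 N and contact force between straightedge and hood below 8 N and linear speed of straightedge below 0.02 m/s); the arm keeps its last pose, push and grip.
It fails at once if The straightedge is pressed hard on the setting block (over 35 N) (contact force between straightedge and block above 35 N).
It fails at once if The straightedge is forced against the hood (over 35 N) (contact force between straightedge and hood above 35 N).
It fails at once if A bystander is moved by more than 15 mm (distance of any of spool, flux, screwdriver, tray, mug, jar, brush from where it was at the start of the episode above 0.015 m).
It also fails if it takes over 58 s, if anything falls off the work surface, if the arm or the gripper's body presses on something with over 40 N, if the wrist force passes 120 N, or if a joint passes its speed limit or range.

ROBOT

A 6-joint arm with a two-finger parallel gripper is mounted at the origin on the work surface. World frame = base frame: x ahead of the robot, y to its left, z up, the work surface at z = 0. Lengths are in m, angles in rad, forces in N, time in s.
With the tool pointing down it reaches from about 0.25 to 0.775 m from the base axis. Payload 4 kg.
Tool frame: the origin (TCP) lies midway between the tips of the shut fingers; the grasp point (between the pads) lies 19 mm behind it; z points along the fingers, y is the direction in which the jaws open and shut (so a half turn about z gives the same grasp; the last joint's range is limited). The gripper opens to 85 mm and grips with 20 to 120 N. Pads are 22 mm wide; open, the fingers measure 114 mm over their backs; the gripper's body (76 mm by 85 mm) begins 54 mm behind the grasp point. The pads swing forward as they close: fully open they stand 13 mm farther back than shut.
Start: joints at [1.04, 0.087, 1.371, -0, 1.684, -0.103], TCP at [0.228, 0.5, 0.231] pointing down, gripper open.
Joint ranges: [-3.1, 3.1], [-0.76, 2.03], [0.27, 2.55], [-1.08, 4.22], [0.17, 2.65], [-2.57, 2.57]. Speed limits (rad/s): [2.79, 2.79, 3.14, 3.14, 3.14, 3.14].

INTERFACE

Orientations are given as a rotation vector (axis times angle).
In Python, from rig import r gives the robot as it stands.
- The arm moves only by the tool arm_command, never from a script. Its argument "increments" is a list that holds one entry, the list of rows, each a list of 5 numbers: the finger opening in cm, from 0 to 8.54, then the shift along the tool's x, y, z in cm, then the turn about the tool's z in degrees. In form: [[[grip, tx, ty, tz, turn], ...]]. A call has 1 to 20 rows; each row is the pose to reach, as a shift and turn from the pose measured when the call began, along the tool's axes at that moment; what a row does not reach only later rows make up. A row lasts 1/8 s, in which the tool goes at most 62.5 mm and 10.7 degrees, less where a joint would pass 70% of its speed; a pose out of reach is approached as far as the arm can. A call with a gripper value outside its range is refused whole. The fingers move at their own pace and stop on an object; "grip_force" is the grip in N (left out, the last holds). Time passes only in rows, so rows that repeat a pose let the fingers close. It gives the time, the measured TCP pose, the force and the opening at its end, in the units of the state.
- r.observe(): the state, without advancing time (a new reading comes with each control period).
- r.get_image(name): name is "scene" or "top" or "wrist"; returns a dict with "color" (480x640x3 uint8, red, green, blue), "vertical_fov" (degrees; the focal length in pixels is half the picture's height over the tangent of half this angle, whatever the lens; pixels are square), "cx", "cy" (the principal point, pixels), "extrinsics" (4x4, takes a point from world to camera coordinates); the wrist camera has in their place "T_tool_cam" (4x4, takes a point from camera to tool coordinates, whose origin is the TCP and whose axes are the flange's). Camera axes: x right, y down, z forward; pixel columns grow to the right and rows downward; lengths in m; the calibration is good to about 2 mm. The wrist camera is an equidistant fisheye: a pixel r from the principal point sees the ray r / f radians off the axis. A picture is of the moment at which its call begins: read the wrist's pose just before it. There is no depth.
- r.sign_off(): hands the job in, once; it reports no verdict.
The state is a dict: "t": time; "qpos": joint angles; "joint_velocities": joint speeds; "tau": joint torques, N m; "ee_pos": TCP position; "eef_rot": TCP orientation; "force": force on the tool from outside, world axes, zero at the start; "ft_torque": the same for the moment, N m; "finger_gap": finger opening in m.
Only numpy, scipy, OpenCV 4.12 (cv2) and the standard library are available. Lean on these libraries where they do the work, as an engineer would, in place of code of your own. Each camera call takes 0.05 s, during which the arm holds its last target. There are 200 camera calls.

## Working session

There is one attempt and no reset: what is moved stays moved. The work goes in short steps, Python scripts to look and compute and a tool call to move; the robot and the scene stay as the last step left them, time stands still between calls to the robot, and variables do not carry over. Pictures are saved under pics/ and viewed, about 8 in all and at most 12, crops included, and the job is handed in when it is done.

Besides the shell and the picture viewer there is one more tool, called after ">>>" by a JSON object that holds its "api" and its "payload", one argument or row to a line. arm_command: Moves the arm, as the interface text tells. Its arguments: {"type":"object","properties":{"increments":{"type":"array"},"grip_force":{"type":"number"}},"required":["increments"]}

```bash
ls; mkdir -p pics; cat > h.py <<'E'
import numpy as np, cv2
from rig import r
from scipy.spatial.transform import Rotation as R
def grab(name,fn):
    s=r.observe(); im=r.get_image(name); cv2.imwrite('pics/'+fn+'.png',im['color'][:,:,::-1])
    f=240/np.tan(np.radians(im['vertical_fov'])/2)
    if name=='wrist':
        T=np.eye(4);T[:3,:3]=R.from_rotvec(s['eef_rot']).as_matrix();T[:3,3]=s['ee_pos']
        C=T@np.array(im['T_tool_cam'])
    else: C=np.linalg.inv(np.array(im['extrinsics']))
    np.savez('pics/'+fn+'.npz',C=C,f=f,cx=im['cx'],cy=im['cy'],fish=name=='wrist')
    return s,im
def ray(fn,uv):
    d=np.load('pics/'+fn+'.npz');C=d['C'];x=(uv[0]-d['cx'])/d['f'];y=(uv[1]-d['cy'])/d['f']
    if d['fish']:
        t=np.hypot(x,y);k=np.sinc(t/np.pi);v=np.array([x*k and x*np.sin(t)/t,y*np.sin(t)/t if t else 0,np.cos(t)])
    else: v=np.array([x,y,1.])
    return C[:3,3],C[:3,:3]@(v/np.linalg.norm(v))
def onz(fn,uv,z):
    o,v=ray(fn,uv);return o+v*(z-o[2])/v[2]
def tri(a,b):
    A=np.zeros((3,3));B=np.zeros(3);L=[ray(*a),ray(*b)]
    for o,v in L: P=np.eye(3)-np.outer(v,v);A+=P;B+=P@o
    X=np.linalg.solve(A,B);return X,[np.linalg.norm((np.eye(3)-np.outer(v,v))@(X-o)) for o,v in L]
def proj(fn,X):
    d=np.load('pics/'+fn+'.npz');p=np.linalg.inv(d['C'])@np.r_[X,1];p=p[:3]
    if d['fish']:
        t=np.arctan2(np.hypot(p[0],p[1]),p[2]);q=p[:2]/np.hypot(p[0],p[1])*t
    else:q=p[:2]/p[2]
    return q*d['f']+[d['cx'],d['cy']]
E
python3 - <<'E'
from h import *
for n in('top','scene','wrist'):
    s,im=grab(n,n+'0'); d=np.load(f'pics/{n}0.npz'); print(n,d['C'].round(3).tolist(),d['f'],d['cx'],d['cy'])
print(s)
E
```

```text
pics
top [[-0.005, -0.983, 0.186, 0.425], [-1.0, 0.009, 0.02, 0.018], [-0.022, -0.186, -0.982, 1.127], [0.0, 0.0, 0.0, 1.0]] 503.07039613929084 324.39388257044465 238.62993239707026
scene [[0.753, 0.462, -0.468, 1.127], [0.657, -0.512, 0.553, -0.611], [0.016, -0.724, -0.69, 0.896], [0.0, 0.0, 0.0, 1.0]] 533.1067963144976 316.32278468140083 235.77325532595967
wrist [[0.414, 0.876, 0.246, 0.165], [0.91, -0.399, -0.114, 0.529], [-0.002, 0.271, -0.962, 0.373], [0.0, 0.0, 0.0, 1.0]] 371.64829954431775 312.55403801310774 241.75252334952447
{'t': 0.1, 'qpos': array([ 1.03990419e+00,  8.79014131e-02,  1.37213923e+00,  3.46205219e-07,
        1.68358568e+00, -1.03102043e-01]), 'joint_velocities': array([ 0.00041538, -0.0007744 , -0.00306119,  0.00126862, -0.0013739 ,
        0.00082414]), 'tau': array([ 2.08848171e-03, -3.53015614e+01, -3.14217210e+01, -8.72932515e-05,
        7.97151821e-03,  3.08749932e-07]), 'ee_pos': array([0.22794806, 0.50004144, 0.23022674]), 'eef_rot': array([-6.66723914e-01, -3.06937937e+00,  3.03454152e-03]), 'force': array([ 0.71757861, -0.12774063, -0.20177143]), 'ft_torque': array([ 0.02804794, -0.05429751,  0.00978136]), 'finger_gap': 0.08497351325732985}
```

View pics/top0.png

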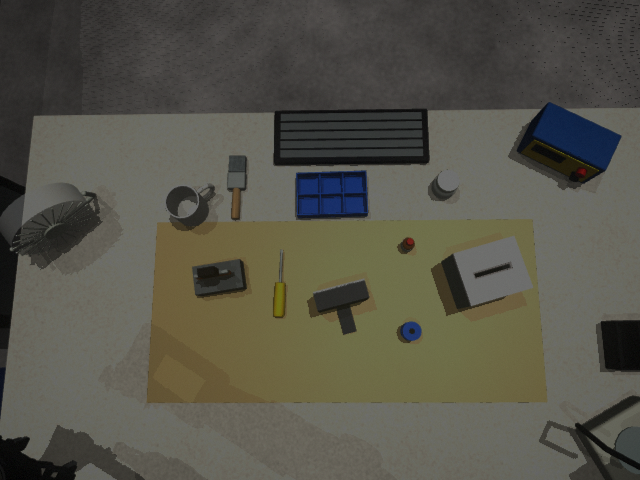

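View pics/scene0.png

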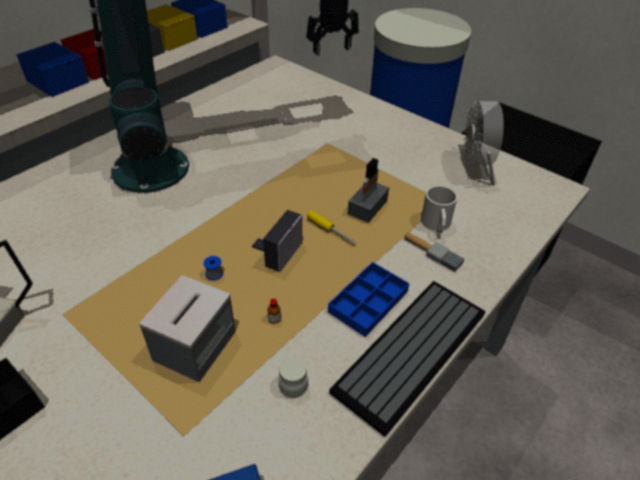

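Top view: stand around (219,278) with the handle near (212,272), block top (341,297), hood roof (487,272) with its slot at (493,269). Scene view: handle (371,172), slot (187,308), block (284,240).

```bash
python3 - <<'E'
from h import *
im=cv2.imread('pics/top0.png'); g=cv2.cvtColor(im,cv2.COLOR_BGR2GRAY)
a=cv2.resize(im[240:320,180:380],None,fx=4,fy=4,interpolation=cv2.INTER_CUBIC);a=cv2.convertScaleAbs(a,alpha=1.8)
s=cv2.imread('pics/scene0.png');b=cv2.resize(s[150:270,250:410],None,fx=5,fy=5,interpolation=cv2.INTER_CUBIC)[:,:800];b=cv2.convertScaleAbs(b[:280],alpha=1.6)
cv2.imwrite('pics/c1.png',np.vstack([a,b[:280]]))
# slot rect
def rect(img,fn,x0,y0,x1,y1,lo,hi,z,lab):
    gg=cv2.cvtColor(img,cv2.COLOR_BGR2GRAY)[y0:y1,x0:x1];m=((gg>=lo)&(gg<hi)).astype(np.uint8)
    cs,_=cv2.findContours(m,cv2.RETR_EXTERNAL,cv2.CHAIN_APPROX_NONE)
    for c in sorted(cs,key=cv2.contourArea)[-2:]:
        q=cv2.boxPoints(cv2.minAreaRect(c))+[x0,y0]
        P=np.array([onz(fn,p,z)[:2] for p in q]);e=np.diff(P,axis=0)
        print(lab,'px',q.mean(0).round(1),'ctr',P.mean(0).round(4),'len',np.linalg.norm(e,axis=1).round(3)[:2],'ang',np.degrees(np.arctan2(e[:2,1],e[:2,0])).round(1))
rect(im,'top0',465,255,520,285,0,90,.12,'slot')
rect(im,'top0',440,230,540,310,110,256,.12,'roof')
rect(im,'top0',310,275,372,312,0,75,.09,'block')
rect(im,'top0',190,255,250,300,0,90,.045,'stand')
rect(im,'top0',190,255,250,300,0,35,.145,'handle')
print(tri(('top0',(493,269.5)),('scene0',(187,308))))
print(tri(('top0',(212,272)),('scene0',(371,165))))
E
```

```text
slot px [492.7 269.9] ctr [ 0.549  -0.2971] len [0.078 0.013] ang [ -73.8 -167.5]
roof px [478.5 294.5] ctr [ 0.5002 -0.2659] len [0.014 0.022] ang [-90.4 176.4]
roof px [492.2 269.6] ctr [ 0.5502 -0.2962] len [0.129 0.109] ang [ -72. -166.]
block px [338.7 300.3] ctr [0.4926 0.0112] len [0.126 0.055] ang [ -75.2 -165.9]
stand px [220.8 279.3] ctr [0.5427 0.266 ] len [0.123 0.083] ang [ -85.7 -173.9]
handle px [226.9 287.1] ctr [0.5164 0.2303] len [0.106 0.049] ang [ -50.7 -140.6]
handle px [214.9 275.2] ctr [0.5397 0.255 ] len [0.072 0.039] ang [ -82.3 -170.3]
(array([ 0.55089184, -0.29559177,  0.1215771 ]), [np.float64(0.0020621742371026352), np.float64(0.002062174237102593)])
(array([0.54894451, 0.26447577, 0.14008048]), [np.float64(0.003175045589487478), np.float64(0.0031750455894875573)])
```

View pics/c1.png

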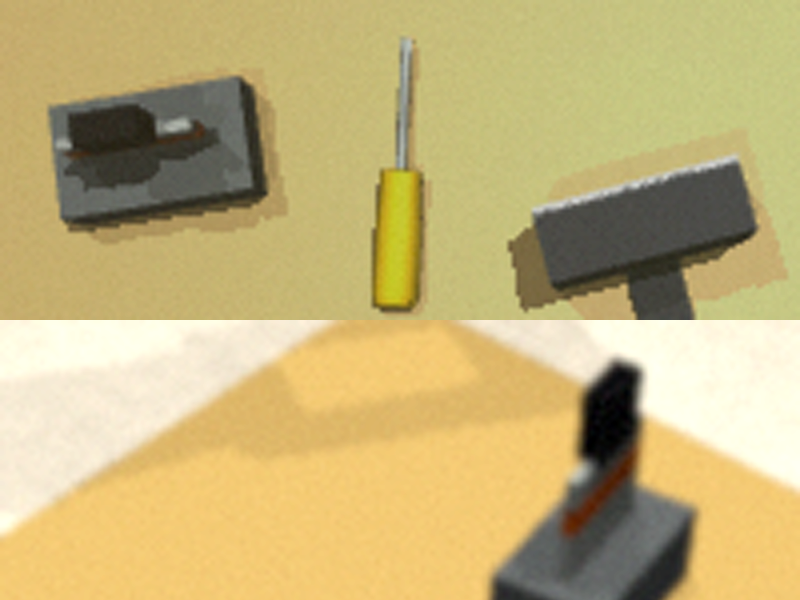

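The crop shows the stand with its long axis about 9° off world y and the block face about 15° off. The handle measures near (0.545, 0.262) at z≈0.14. I'll move above it and look closely.

>>> {"api": "arm_command", "payload": {
  "increments": [
    [[8.5, -6, -1.3, -2, 8], [8.5, -12, -2.6, -2, 16], [8.5, -18, -4, -2, 24], [8.5, -24, -5.3, -2, 32], [8.5, -30, -6.6, -2, 42], [8.5, -35, -7.7, -2, 50], [8.5, -38.7, -8.5, -2, 56.6], [8.5, -38.7, -8.5, -2, 56.6], [8.5, -38.7, -8.5, -2, 56.6]]
  ]
}}

```text
t: 1.27
ee_pos: [0.5444, 0.2625, 0.25]
eef_rot: [-2.041, -2.387, 0.004]
force: [-0.6, 0.3, 0.5]
finger_gap: 0.0847
```

```bash
python3 - <<'E'
from h import *
s,im=grab('wrist','w1');print(s['t'],s['ee_pos'],s['eef_rot'],np.load('pics/w1.npz')['C'].round(3).tolist(),proj('w1',[.545,.262,.145]))
E
```

```text
1.275 [0.54436215 0.26248243 0.24998497] [-2.0410448  -2.38712846  0.00397999] [[0.988, 0.151, 0.04, 0.534], [0.156, -0.95, -0.27, 0.331], [-0.003, 0.272, -0.962, 0.393], [0.0, 0.0, 0.0, 1.0]] [314.23550354 240.81060086]
```

View pics/w1.png

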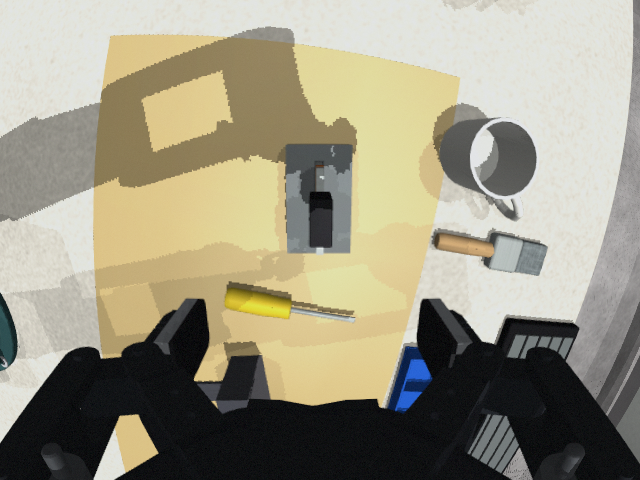

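The wrist view shows the stand at (319,198), with the handle's top face near (320,230) and blade ends at (320,175) and (320,250). I'll zoom in on edges numerically and take a second view from 6 cm away.

>>> {"api": "arm_command", "payload": {
  "increments": [
    [[8.5, 3, 0, 0, 0], [8.5, 6, 0, 0, 0], [8.5, 6, 0, 0, 0], [8.5, 6, 0, 0, 0]]
  ]
}}

```text
t: 1.82
ee_pos: [0.534, 0.3226, 0.2504]
eef_rot: [-2.039, -2.39, 0.004]
force: [1.1, 0.2, -0.4]
finger_gap: 0.0849
```

```bash
python3 - <<'E'
from h import *
s,im=grab('wrist','w2');print(s['t'],s['ee_pos'],s['eef_rot'])
u,v=proj('w2',[.545,.262,.145]).astype(int);print(u,v)
a=cv2.imread('pics/w1.png')[145:265,280:360];b=cv2.imread('pics/w2.png')[v-70:v+50,u-40:u+40]
print('offset b',u-40,v-70)
cv2.imwrite('pics/c2.png',cv2.convertScaleAbs(cv2.resize(np.hstack([a,b]),None,fx=5,fy=5,interpolation=cv2.INTER_NEAREST),alpha=2.0))
E
```

```text
1.825 [0.53397477 0.32256074 0.25044428] [-2.0385779  -2.39033634  0.00354466]
314 319
offset b 274 249
```

View pics/c2.png

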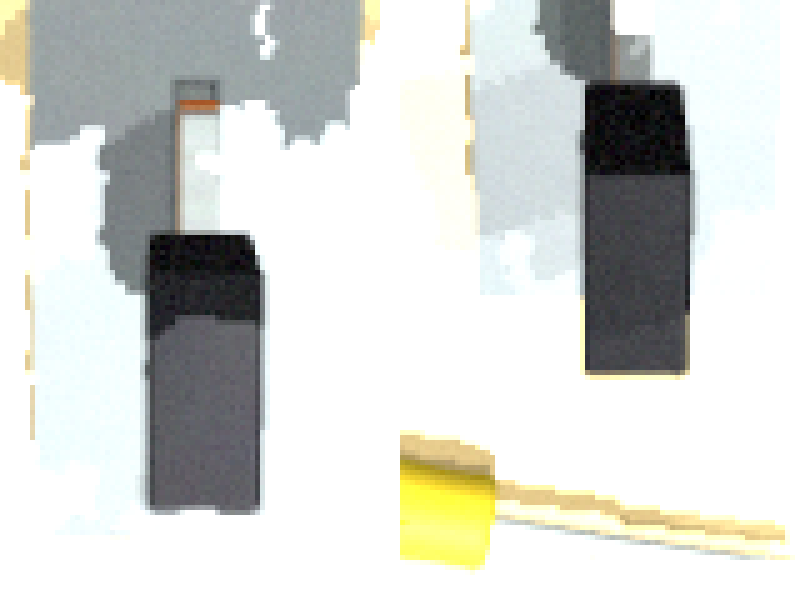

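```bash
python3 - <<'E'
from h import *
A=[(309.5,198.6),(332.4,198.6),(309.5,247),(332.4,247)];B=[(311,283.6),(331.8,283.6),(311.2,323.8),(331.8,323.8)]
P=np.array([tri(('w1',a),('w2',b))[0] for a,b in zip(A,B)]);print(P.round(4),[np.round(tri(('w1',a),('w2',b))[1][0],4) for a,b in zip(A,B)])
for f,Q in(('w1',A),('w2',B)):
    P=np.array([onz(f,q,.145) for q in Q])[:,:2];c=P.mean(0);y=P[:2].mean(0)-P[2:].mean(0)
    print(f,c.round(4),'len',np.linalg.norm(y).round(4),np.linalg.norm(P[1]-P[0]).round(4),'yaw',np.degrees(np.arctan2(-y[0],y[1])).round(2))
# stand edges left/right in w1: crop (30,360) near y=0..140
for z in(.045,): print('stand ctr',[onz('w1',q,z).round(4) for q in [(286,145),(351,145),(286,250),(351,250)]])
s=r.observe();M=R.from_rotvec(s['eef_rot']).as_matrix();print(M.round(4),s['ee_pos'])
c=np.array([*c,0]);
E
```

```text
[[0.5373 0.2911 0.1478]
 [0.5521 0.2935 0.1479]
 [0.5427 0.2567 0.1436]
 [0.5583 0.2592 0.1436]] [np.float64(0.0001), np.float64(0.0001), np.float64(0.0002), np.float64(0.0)]
w1 [0.5476 0.2751] len 0.034 0.0154 yaw 9.27
w2 [0.5477 0.2749] len 0.0329 0.015 yaw 9.75
stand ctr [array([0.5093, 0.3213, 0.045 ]), array([0.5688, 0.3308, 0.045 ]), array([0.5237, 0.2208, 0.045 ]), array([0.5867, 0.2307, 0.045 ])]
[[-0.1569  0.9876 -0.0014]
 [ 0.9876  0.1569 -0.0016]
 [-0.0013 -0.0016 -1.    ]] [0.53425036 0.32214007 0.25050289]
```

The handle centre is (0.5476, 0.275) with its top at z≈0.145 and yaw about 9.4°, which agrees with the text. I'll descend and grip.

>>> {"api": "arm_command", "payload": {
  "increments": [
    [[8.5, -3, 0.6, 0, -0.4], [8.5, -4.9, 0.6, 0, -0.4], [8.5, -4.9, 0.6, 4, -0.4], [8.5, -4.9, 0.6, 8, -0.4], [8.5, -4.9, 0.6, 11.5, -0.4], [8.5, -4.9, 0.6, 14.4, -0.4], [8.5, -4.9, 0.6, 14.4, -0.4], [8.5, -4.9, 0.6, 14.4, -0.4]]
  ],
  "grip_force": 60
}}

```text
t: 2.88
ee_pos: [0.5485, 0.2743, 0.1081]
eef_rot: [2.032, 2.395, -0.0]
force: [0.3, 0.6, 0.3]
finger_gap: 0.085
```

>>> {"api": "arm_command", "payload": {
  "increments": [
    [[4, 0, 0, 0, 0], [1.2, 0, 0, 0, 0], [1.2, 0, 0, 0, 0], [1.2, 0, 0, 0, 0], [1.2, 0, 0, 0, 0], [1.2, 0, 0, 0, 0]]
  ],
  "grip_force": 60
}}

```text
t: 3.62
ee_pos: [0.5485, 0.2744, 0.1086]
eef_rot: [2.031, 2.395, 0.001]
force: [-0.8, 0.4, 3.2]
finger_gap: 0.0155
```

>>> {"api": "arm_command", "payload": {
  "increments": [
    [[1.2, 0, 0, -1, 0], [1.2, 0, 0, -3, 0], [1.2, 0, 0, -6, 0], [1.2, 0, 0, -10, 0], [1.2, 0, 0, -14, 0], [1.2, 0, 0, -14, 0], [1.2, 0, 0, -14, 0]]
  ]
}}

```text
t: 4.5
ee_pos: [0.5479, 0.2743, 0.2469]
eef_rot: [-2.032, -2.396, 0.003]
force: [-1.2, -0.1, -2.5]
finger_gap: 0.0148
```

```bash
python3 - <<'E'
from h import *
s=r.observe();print(s['t'],s['ee_pos'],s['force'],s['finger_gap'])
q=np.array([(535,208),(738,155),(753,232),(553,285)])/4+[180,240]
P=np.array([onz('top0',p-0.5,.09) for p in q]);print(P.round(4));
for i in range(4):
    e=P[(i+1)%4]-P[i];print(np.linalg.norm(e).round(4),np.degrees(np.arctan2(e[1],e[0])).round(1))
E
```

```text
4.5 [0.54785575 0.27426109 0.24694157] [-1.15415133 -0.06879927 -2.48040378] 0.014822797742050678
[[ 0.5108  0.0634  0.09  ]
 [ 0.5374 -0.0415  0.09  ]
 [ 0.4978 -0.0484  0.09  ]
 [ 0.4715  0.0543  0.09  ]]
0.1082 -75.8
0.0402 -170.1
0.1059 104.4
0.0404 13.1
```

>>> {"api": "arm_command", "payload": {
  "increments": [
    [[1.2, -4, -0.2, 0, -1], [1.2, -9, -0.5, 0, -2], [1.2, -14, -0.9, 0, -3], [1.2, -19, -1.2, 0, -4], [1.2, -23, -1.5, 0, -4.9], [1.2, -25.1, -1.7, 0, -4.9], [1.2, -25.1, -1.7, 0, -4.9], [1.2, -25.1, -1.7, 0, -4.9], [1.2, -25.1, -1.7, 0, -4.9]]
  ]
}}

```text
t: 5.62
ee_pos: [0.572, 0.0253, 0.2471]
eef_rot: [-1.925, -2.482, 0.003]
force: [0.7, -1.3, -2.5]
finger_gap: 0.0156
```

```bash
python3 - <<'E'
from h import *
s,im=grab('wrist','w3');print(s['t'],s['ee_pos'],s['eef_rot'],s['force'],proj('w3',[.511,.0634,.09]),proj('w3',[.5374,-.0415,.09]))
cv2.imwrite('pics/w3b.png',cv2.convertScaleAbs(cv2.resize(cv2.imread('pics/w3.png')[130:430,120:440],None,fx=2,fy=2,interpolation=cv2.INTER_CUBIC),alpha=1.5))
E
```

```text
5.625 [0.57195598 0.02534244 0.24711406] [-1.92482736 -2.48194213  0.00265266] [ 0.71679401 -1.29763513 -2.45763457] [252.08847226 160.84817733] [256.24064615 285.78478212]
```

View pics/w3b.png

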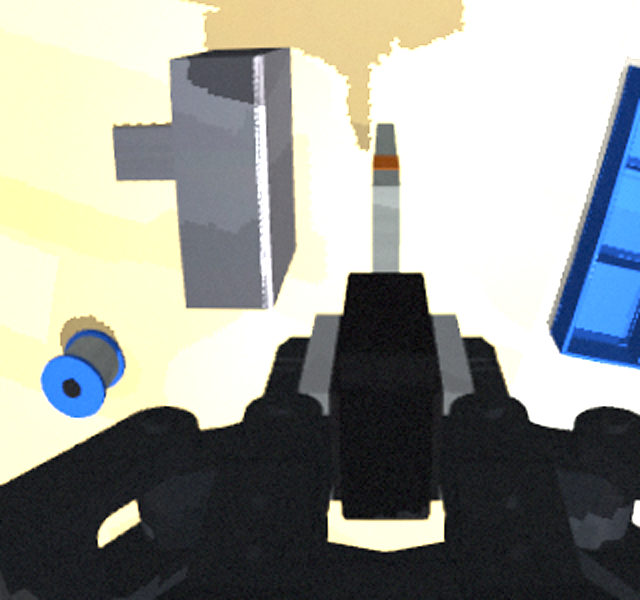

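The block's top face has its bright edge running from about (252,157) to (256,284) in the full image, within 3 px of my prediction. The blade hangs straight at column 313.

```bash
python3 - <<'E'
from h import *
q=np.array([(264,55),(272,307),(188,306),(170,60)])/2+[120,130]
P=np.array([onz('w3',p-.25,.09) for p in q]);print(P.round(4))
for i in range(4):
    e=P[(i+1)%4]-P[i];print(np.linalg.norm(e).round(4),np.degrees(np.arctan2(e[1],e[0])).round(2))
# straight-line fit of bright edge in w3 (right limit of bright strip)
im=cv2.cvtColor(cv2.imread('pics/w3.png'),cv2.COLOR_BGR2GRAY).astype(int)
pts=[]
for v in range(165,280,3):
    row=im[v,235:275];g=np.diff(row);i=g.argmin();pts.append((235+i+1,v,row[i],row[i+1]))
pts=np.array(pts);print(pts[::6])
W=np.array([onz('w3',(a-.5,b),.09)[:2] for a,b in pts[:,:2]])
l=cv2.fitLine(W.astype(np.float32),cv2.DIST_HUBER,0,1e-4,1e-4).ravel();print('line',l,np.degrees(np.arctan2(l[1],l[0])))
# blade axis & handle end edges
for uv,z in(((120+385/2,130+124/2),.148),):print(onz('w3',uv,z))
print('blade sides at foot',[onz('w3',(120+u/2,130+124/2),.1485).round(4) for u in(376.5,394.5)],'at z=.243 bottom handle',[onz('w3',(120+u/2,130+270/2),.2435).round(4) for u in(372.5,399)])
s=r.observe();M=R.from_rotvec(s['eef_rot']).as_matrix();print('tool y yaw',np.degrees(np.arctan2(M[1,1],M[0,1])),M[:,2])
E
```

```text
[[ 0.5101  0.0662  0.09  ]
 [ 0.5365 -0.0392  0.09  ]
 [ 0.4995 -0.049   0.09  ]
 [ 0.4718  0.0556  0.09  ]]
0.1087 -75.92
0.0383 -165.28
0.1082 104.85
0.0397 15.49
[[252 165 128  81]
 [252 183 218 147]
 [253 201 192 107]
 [254 219 174  80]
 [255 237 135  73]
 [255 255 179 119]
 [256 273 182  97]]
line [ 0.25297007 -0.9674741   0.526226    0.00279098] -75.346664
[0.56284019 0.05847462 0.148     ]
blade sides at foot [array([0.5601, 0.0579, 0.1485]), array([0.5658, 0.0593, 0.1485])] at z=.243 bottom handle [array([0.5648, 0.0415, 0.2435]), array([0.5701, 0.0429, 0.2435])]
tool y yaw 14.408903253312104 [-0.00137732 -0.0010714  -0.99999848]
```

>>> {"api": "arm_command", "payload": {
  "increments": [
    [[1.2, 0, 0, 3, 0], [1.2, 0, 0, 7, 0], [1.2, 0, 0, 11, 0], [1.2, 0, -1, 11.8, 0], [1.2, 0, -2.5, 11.8, 0], [1.2, 0, -3.6, 11.8, 0], [1.2, 0, -4.2, 11.8, 0], [1.2, 0, -4.2, 11.8, 0], [1.2, 0, -4.2, 11.8, 0]]
  ]
}}

```text
t: 6.8
ee_pos: [0.5316, 0.0146, 0.1299]
eef_rot: [1.925, 2.482, -0.001]
force: [-0.0, 0.1, -1.8]
finger_gap: 0.0158
```

```bash
python3 - <<'E'
from h import *
s,im=grab('wrist','w4');s,_=grab('scene','s4');print(s['t'],s['ee_pos'],s['eef_rot'],s['force'],s['ft_torque'],s['finger_gap'])
d=s['ee_pos'][:2]-[.5236,.0125];print('gap x',d@[.9686,.2488]-.003,'y',d@[-.2488,.9686])
E
```

```text
6.85 [0.53152113 0.01464    0.1296359 ] [ 1.92528585e+00  2.48228505e+00 -1.83446946e-03] [ 0.3697064   0.89148243 -1.85055986] [ 0.01314118 -0.00836854  0.00197259] 0.015558105686826782
gap x 0.005204836223514715 y 0.00010203040868324131
```

Estimated gap is 5 mm with no contact yet. I'll approach in small steps, since there is plenty of time.

>>> {"api": "arm_command", "payload": {
  "increments": [
    [[1.2, 0, -0.1, 0, 0], [1.2, 0, -0.2, 0, 0], [1.2, 0, -0.3, 0, 0], [1.2, 0, -0.35, 0, 0], [1.2, 0, -0.4, 0, 0], [1.2, 0, -0.4, 0, 0]]
  ]
}}

```text
t: 7.65
ee_pos: [0.5275, 0.0136, 0.1294]
eef_rot: [-1.925, -2.482, 0.002]
force: [-0.4, 0.3, -1.7]
finger_gap: 0.0154
```

>>> {"api": "arm_command", "payload": {
  "increments": [
    [[1.2, 0, -0.05, 0, 0], [1.2, 0, -0.1, 0, 0], [1.2, 0, -0.1, 0, 0]]
  ]
}}

```text
t: 8.02
ee_pos: [0.5269, 0.0135, 0.1295]
eef_rot: [1.925, 2.482, -0.001]
force: [1.4, 1.0, -3.0]
finger_gap: 0.0151
```

>>> {"api": "arm_command", "payload": {
  "increments": [
    [[1.2, 0, -0.05, 0, 0], [1.2, 0, -0.1, 0, 0], [1.2, 0, -0.1, 0, 0], [1.2, 0, -0.1, 0, 0]]
  ]
}}

```text
t: 8.52
ee_pos: [0.5266, 0.0134, 0.1295]
eef_rot: [1.924, 2.481, 0.001]
force: [5.5, 0.7, -5.3]
finger_gap: 0.0152
```

```bash
python3 - <<'E'
from h import *
F=[];T=[]
for i in range(3):
    s,_=grab('scene','s5');F.append(s['force']);T.append(s['ft_torque'])
print(s['t'],s['ee_pos'],np.round(F,2),np.round(T,3))
E
```

```text
8.625 [0.52659429 0.01340275 0.1295238 ] [[ 5.49  0.74 -5.3 ]
 [ 5.35  1.05 -5.87]
 [ 5.65  1.73 -5.66]] [[ 0.302 -1.106  0.185]
 [ 0.296 -1.086  0.103]
 [ 0.28  -1.127  0.174]]
```

Contact reads about 5.6 N. The yaw moment suggests the −y edge touches first, so I'll turn slightly and add a little push.

>>> {"api": "arm_command", "payload": {
  "increments": [
    [[1.2, 0, -0.03, 0, -0.3], [1.2, 0, -0.06, 0, -0.6], [1.2, 0, -0.06, 0, -0.6], [1.2, 0, -0.06, 0, -0.6]]
  ]
}}

```text
t: 9.18
ee_pos: [0.5266, 0.0135, 0.1296]
eef_rot: [1.911, 2.49, 0.003]
force: [4.8, 1.4, -4.7]
finger_gap: 0.0155
```

```bash
python3 - <<'E'
from h import *
s,_=grab('wrist','w6');s,_=grab('scene','s6');print(s['t'],s['ee_pos'],s['eef_rot'],s['force'],s['ft_torque'])
a=cv2.resize(cv2.imread('pics/s6.png')[150:290,230:330],None,fx=4,fy=4,interpolation=cv2.INTER_CUBIC)
b=cv2.imread('pics/w6.png')[100:380,200:400];b=cv2.resize(b,(400,560),interpolation=cv2.INTER_CUBIC)
cv2.imwrite('pics/c6.png',cv2.convertScaleAbs(np.hstack([a,b]),alpha=1.7))
E
```

```text
9.225 [0.52654724 0.01350046 0.12961608] [1.91115031 2.49051197 0.00301351] [ 5.96670065  2.72596408 -5.8035053 ] [ 0.3296501  -1.15918165 -0.1285251 ]
```

View pics/c6.png

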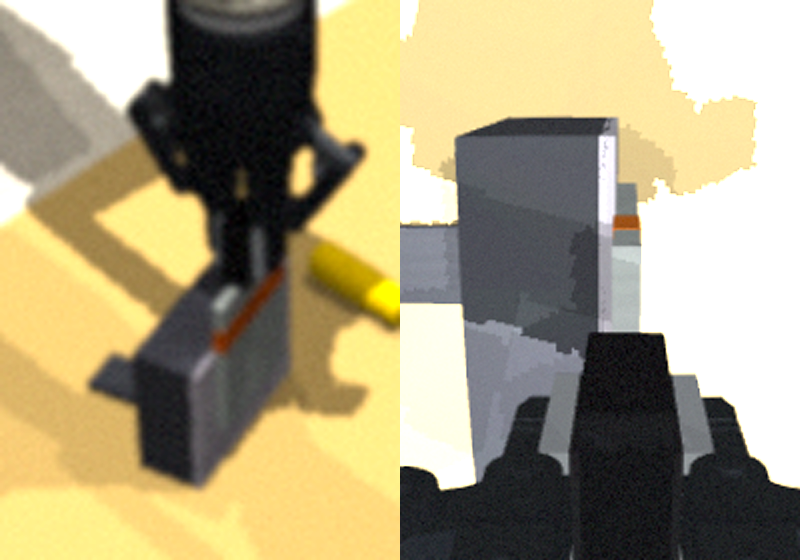

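The scene view shows the blade lying on the bright face with the orange band just at the block's top edge. The wrist view shows the blade parallel to the bright strip. The yaw moment changed sign, so the block's yaw is about 14.75°. I'll hold there briefly, then back off and rise.

>>> {"api": "arm_command", "payload": {
  "increments": [
    [[1.2, 0, -0.03, 0, 0.3], [1.2, 0, -0.05, 0, 0.3], [1.2, 0, -0.05, 0, 0.3], [1.2, 0, -0.05, 0, 0.3]]
  ]
}}

```text
t: 9.78
ee_pos: [0.5264, 0.0134, 0.1296]
eef_rot: [1.917, 2.485, 0.004]
force: [4.8, 0.7, -5.8]
finger_gap: 0.0151
```

>>> {"api": "arm_command", "payload": {
  "increments": [
    [[1.2, 0, 0.5, 0, 0], [1.2, 0, 2, 0, 0], [1.2, 0, 3, -2, 0], [1.2, 0, 3, -6, 0], [1.2, 0, 3, -11, 0], [1.2, -2, 0, -14, 0], [1.2, -7, -3, -14, 0], [1.2, -12, -6, -14, 0], [1.2, -17, -8, -14, 0], [1.2, -22, -10, -14, 0], [1.2, -26, -10.6, -14, 0], [1.2, -27.5, -10.6, -14, 0], [1.2, -27.5, -10.6, -14, 0], [1.2, -27.5, -10.6, -14, 0]]
  ]
}}

```text
t: 11.52
ee_pos: [0.4934, -0.2782, 0.2695]
eef_rot: [1.916, 2.487, 0.005]
force: [0.2, -0.3, -2.8]
finger_gap: 0.0152
```

```bash
python3 - <<'E'
from h import *
s,_=grab('wrist','w7');print(s['t'],s['ee_pos'],s['eef_rot'],s['force'],s['ft_torque'],proj('w7',[.55,-.2965,.12]))
E
```

```text
11.525 [ 0.49336351 -0.27819561  0.26945682] [1.9160161  2.48708677 0.00503851] [ 0.2453752  -0.27368067 -2.77368135] [-0.03985038  0.02511667  0.02584815] [372.04430349 263.00945544]
```

View pics/w7.png

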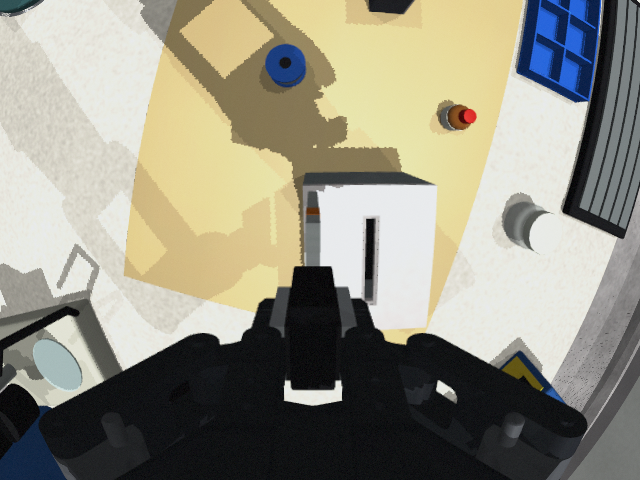

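The slot runs at columns 364–379, rows 216–304, with the full roof visible beside the blade. I'll take a second view from the other side for height and to average.

>>> {"api": "arm_command", "payload": {
  "increments": [
    [[1.2, 2, 3, 0, 0], [1.2, 2, 7, 0, 0], [1.2, 2, 10, 0, 0], [1.2, 2, 10, 0, 0], [1.2, 2, 10, 0, 0]]
  ]
}}

```text
t: 12.2
ee_pos: [0.5846, -0.2323, 0.2702]
eef_rot: [1.914, 2.489, 0.004]
force: [0.3, 0.0, -2.2]
finger_gap: 0.0152
```

```bash
cat > slot.py <<'E'
from h import *
def slot(fn,lo=0,hi=110,z=.12,guess=(.55,-.2965,.12)):
    im=cv2.cvtColor(cv2.imread(f'pics/{fn}.png'),cv2.COLOR_BGR2GRAY)
    u,v=proj(fn,guess).astype(int);x0,y0=u-30,v-60
    m=(im[y0:y0+120,x0:x0+60]<hi).astype(np.uint8)
    cs,_=cv2.findContours(m,cv2.RETR_EXTERNAL,cv2.CHAIN_APPROX_NONE)
    c=min([c for c in cs if cv2.contourArea(c)>100],key=lambda c:np.hypot(*(c.mean((0,1))-[30,60])))
    px=c[:,0]+[x0,y0];W=np.array([onz(fn,p,z)[:2] for p in px])
    (cc,wh,a)=cv2.minAreaRect((W*1000).astype(np.float32))
    b=cv2.boxPoints((cc,wh,a))/1000;e=[b[1]-b[0],b[2]-b[1]];L=max(e,key=np.linalg.norm);L=L*np.sign(L[1])
    q=cv2.boxPoints(cv2.minAreaRect(px.astype(np.float32)));q=q[np.argsort(q[:,1])]
    print(fn,hi,'ctr',np.round(np.array(cc)/1000,4),'size',np.round(wh,1),'yaw',np.degrees(np.arctan2(-L[0],L[1])).round(2),'ends px',q.reshape(2,2,2).mean(1).round(1).tolist())
    return np.array(cc)/1000, q.reshape(2,2,2).mean(1)
E
python3 - <<'E'
from slot import *
s,_=grab('wrist','w8');print(s['t'],s['ee_pos'],s['eef_rot'])
for h in(60,110,160):
    for f in('w7','w8'):
        try: k=slot(f,hi=h)
        except Exception as e: print(f,h,e);continue
        if h==110: globals()[f]=k[1]
for i in range(2): print(tri(('w7',w7[i]),('w8',w8[i])))
E
```

```text
12.2 [ 0.58460415 -0.23228411  0.27018113] [1.91401433 2.48857932 0.00409012]
w7 60 ctr [ 0.5463 -0.2937] size [ 6.7 68. ] yaw 15.51 ends px [[370.0, 218.89999389648438], [368.0, 296.1000061035156]]
w8 60 ctr [ 0.5488 -0.3075] size [52.1 96.7] yaw 16.67 ends px [[255.5, 243.0], [255.5, 344.0]]
w7 110 ctr [ 0.5411 -0.3086] size [27.  93.8] yaw 16.53 ends px [[359.5, 218.60000610351562], [356.5, 322.3999938964844]]
w8 110 ctr [ 0.5613 -0.3109] size [102.9  52.1] yaw -0.33 ends px [[254.0, 243.0], [254.0, 344.0]]
w7 160 ctr [ 0.5413 -0.3082] size [27.9 94.6] yaw 16.71 ends px [[359.6000061035156, 217.60000610351562], [357.1000061035156, 322.3999938964844]]
w8 160 ctr [ 0.5498 -0.3076] size [55.4 99.8] yaw 12.98 ends px [[253.5, 242.0], [253.5, 344.0]]
(array([ 0.53755282, -0.27171754,  0.07610526]), [np.float64(0.0014057979613091758), np.float64(0.0014057979613089854)])
(array([ 0.56025401, -0.36490365,  0.09998393]), [np.float64(0.0017896318846348153), np.float64(0.0017896318846348947)])
```

```bash
python3 - <<'E'
from h import *
a=cv2.imread('pics/w7.png')[200:340,320:420];b=cv2.imread('pics/w8.png')[200:340,200:300]
cv2.imwrite('pics/c8.png',cv2.resize(np.hstack([a,b]),None,fx=4,fy=4,interpolation=cv2.INTER_NEAREST))
E
```

```text
(no output)
```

View pics/c8.png

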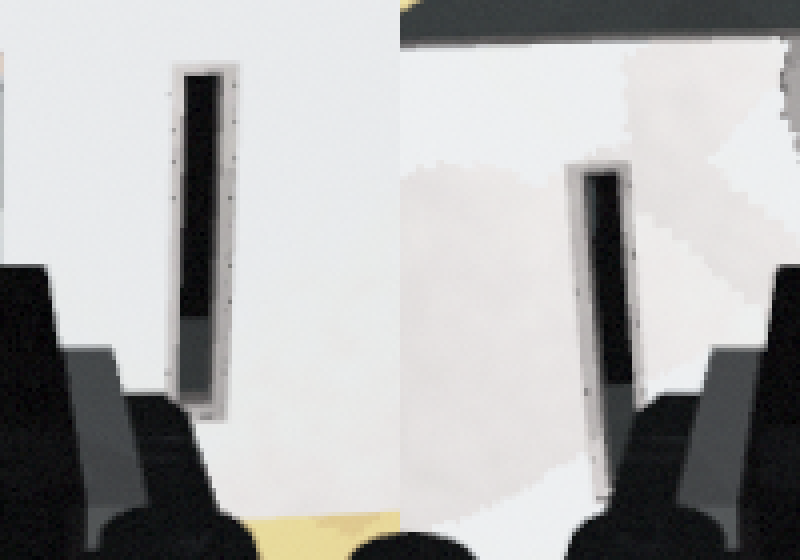

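```bash
cat > o.py <<'E'
from h import *
a=lambda x,y:(320+x/4-.5,200+y/4-.5)
b=lambda x,y:(200+(x-400)/4-.5,200+y/4-.5)
z=.12
g=lambda f,q:onz(f,q,z)[:2]
TL,TR,BR,L2=[g('w7',a(*q)) for q in((171,65),(241,65),(228,421),(165,375))]
print('w7 width',np.linalg.norm(TR-TL),'len',np.linalg.norm(BR-TR));
yw=lambda d:np.degrees(np.arctan2(-d[0],d[1]))
print('yaw right',yw(TR-BR),'left',yw(TL-L2));
c7=(TL+BR)/2;print('ctr7',c7)
tl,tr,l2,r2=[g('w8',b(*q)) for q in((567,164),(632,162),(595,495),(642,390))]
print('w8 width',np.linalg.norm(tr-tl),'yaw',yw(tl-l2),yw(tr-r2))
y=TR-BR;y/=np.linalg.norm(y);c8=(tl+tr)/2-y*.040;print('ctr8',c8,'ctr7 from top',(TL+TR)/2-y*.04)
for p,q in(((171,65),(567,164)),((241,65),(632,162))): print(tri(('w7',a(*p)),('w8',b(*q))))
E
python3 o.py
```

```text
w7 width 0.014400826998373065 len 0.0792615596262615
yaw right 15.892258492829628 left 15.969996448739613
ctr7 [ 0.548042   -0.29623417]
w8 width 0.013690890794134516 yaw 15.876842263542605 14.634786798057986
ctr8 [ 0.54849716 -0.29624499] ctr7 from top [ 0.54814311 -0.29658928]
(array([ 0.53069248, -0.26041873,  0.11772304]), [np.float64(4.355322682171148e-05), np.float64(4.355322682173652e-05)])
(array([ 0.54414912, -0.25612631,  0.11956794]), [np.float64(0.00018812656005033005), np.float64(0.00018812656005025554)])
```

The slot centre is (0.548, −0.296) at z≈0.119 with yaw about 15.7°, consistent between both views and with the text's 0.120. I'll go above it with the foot about 12 mm over the roof and check.

>>> {"api": "arm_command", "payload": {
  "increments": [
    [[1.2, -2, -2, 0, -0.8], [1.2, -4, -4, 0, -0.8], [1.2, -5.3, -5.2, 0, -0.8], [1.2, -5.3, -5.2, 2, -0.8], [1.2, -5.3, -5.2, 3.8, -0.8], [1.2, -5.3, -5.2, 3.8, -0.8], [1.2, -5.3, -5.2, 3.8, -0.8]]
  ]
}}

```text
t: 13.12
ee_pos: [0.548, -0.297, 0.2326]
eef_rot: [1.896, 2.501, 0.004]
force: [0.5, -0.1, -2.8]
finger_gap: 0.0156
```

```bash
python3 - <<'E'
from h import *
s,_=grab('wrist','w9');grab('scene','s9');s=r.observe();print(s['t'],s['ee_pos'],s['eef_rot'],s['force'])
M=R.from_rotvec(s['eef_rot']).as_matrix();d=np.array([.5483,-.2963,0])-s['ee_pos'];print('to slot in tool',(M.T@d*100)[:2].round(2),'yaw',np.degrees(np.arctan2(M[1,1],M[0,1])))
a=cv2.resize(cv2.imread('pics/w9.png')[150:290,260:360],None,fx=4,fy=4,interpolation=cv2.INTER_CUBIC)
u,v=proj('s9',[.548,-.296,.13]).astype(int);print(u,v)
b=cv2.resize(cv2.imread('pics/s9.png')[v-80:v+60,u-50:u+50],None,fx=4,fy=4,interpolation=cv2.INTER_CUBIC)
cv2.imwrite('pics/c9.png',np.hstack([a,cv2.convertScaleAbs(b,alpha=1.5)]))
E
```

```text
13.225 [ 0.54831941 -0.29722661  0.23338955] [1.89548814 2.4997008  0.00445124] [ 0.3252021   0.04426644 -2.73775017]
to slot in tool [ 0.13 -0.09] yaw 15.655199196515097
183 304
```

View pics/c9.png

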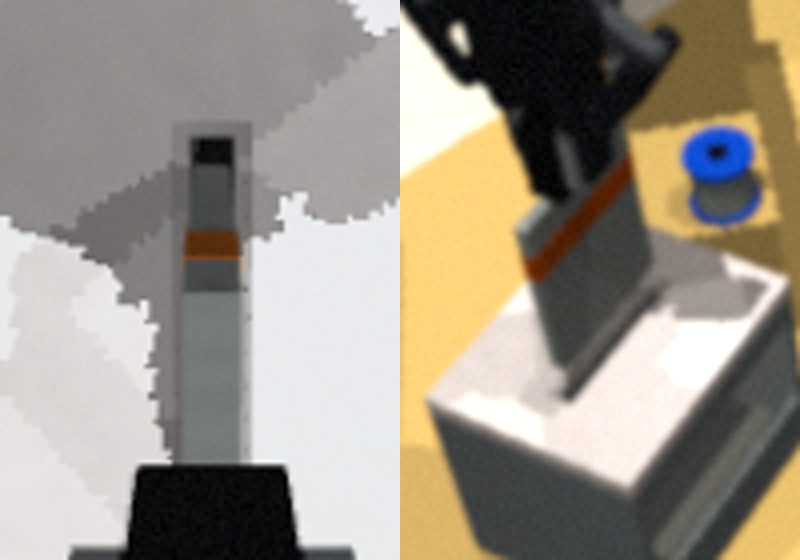

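Wrist crop: slot rim spans columns 172–252 (centre 212) and the blade foot 190–232 (centre 211), so they are aligned across. Next I check along the slot, then lower.

```bash
python3 - <<'E'
from h import *
P=lambda x,y,z:onz('w9',(260+x/4-.5,150+y/4-.5),z)
yv=np.array([-np.sin(np.radians(15.7)),np.cos(np.radians(15.7)),0]);xv=np.array([yv[1],-yv[0],0])
s=r.observe()['ee_pos']
for n,X,h in(('slot rim end',P(212,123,.12),.040),('slot throat end',P(212,136,.117),.037),('foot end',P(211,164,s[2]-.0986),.033)):
    c=X-yv*h-s;print(n,X.round(4),'centre rel TCP x,y mm',(c@xv*1e3).round(1),(c@yv*1e3).round(1))
E
```

```text
slot rim end [ 0.5371 -0.2579  0.12  ] centre rel TCP x,y mm -0.1 0.9
slot throat end [ 0.5378 -0.2604  0.117 ] centre rel TCP x,y mm -0.1 1.3
foot end [ 0.5383 -0.2629  0.1348] centre rel TCP x,y mm -0.4 2.8
```

>>> {"api": "arm_command", "payload": {
  "increments": [
    [[1.2, 0.05, 0, 0.5, 0], [1.2, 0.05, 0, 1.0, 0], [1.2, 0.05, 0, 1.4, 0], [1.2, 0.05, 0, 1.8, 0], [1.2, 0.05, 0, 2.2, 0], [1.2, 0.05, 0, 2.2, 0]]
  ]
}}

```text
t: 13.98
ee_pos: [0.5481, -0.2966, 0.2107]
eef_rot: [1.896, 2.5, 0.004]
force: [1.5, 0.3, -2.6]
finger_gap: 0.0158
```

>>> {"api": "arm_command", "payload": {
  "increments": [
    [[1.2, 0, 0, 0.4, 0], [1.2, 0, 0, 0.8, 0], [1.2, 0, 0, 1.2, 0], [1.2, 0, 0, 1.6, 0], [1.2, 0, 0, 2.0, 0], [1.2, 0, 0, 2.0, 0]]
  ]
}}

```text
t: 14.72
ee_pos: [0.548, -0.2965, 0.1901]
eef_rot: [1.897, 2.501, 0.004]
force: [-0.1, -0.2, -1.3]
finger_gap: 0.0157
```

>>> {"api": "arm_command", "payload": {
  "increments": [
    [[1.2, 0, 0, 0.4, 0], [1.2, 0, 0, 0.8, 0], [1.2, 0, 0, 1.2, 0], [1.2, 0, 0, 1.6, 0], [1.2, 0, 0, 2.0, 0], [1.2, 0, 0, 2.0, 0]]
  ]
}}

```text
t: 15.48
ee_pos: [0.5478, -0.2963, 0.1695]
eef_rot: [1.898, 2.502, 0.004]
force: [0.0, 0.1, -2.6]
finger_gap: 0.0151
```

>>> {"api": "arm_command", "payload": {
  "increments": [
    [[1.2, 0, 0, 0.4, 0], [1.2, 0, 0, 0.8, 0], [1.2, 0, 0, 1.2, 0], [1.2, 0, 0, 1.6, 0], [1.2, 0, 0, 1.6, 0], [1.2, 0, 0, 1.6, 0]]
  ]
}}

```text
t: 16.23
ee_pos: [0.5479, -0.2963, 0.1536]
eef_rot: [1.897, 2.502, 0.004]
force: [-0.5, 0.4, -2.7]
finger_gap: 0.0156
```

```bash
python3 - <<'E'
from h import *
F=[];T=[]
for i in range(5):
    s,_=grab('scene','s10');F.append(s['force']);T.append(s['ft_torque'])
s,_=grab('wrist','w10');print(s['t'],s['ee_pos'],np.mean(F,0).round(2),np.mean(T,0).round(3))
u,v=proj('s10',[.548,-.296,.13]).astype(int)
a=cv2.resize(cv2.imread('pics/w10.png')[130:270,260:360],None,fx=4,fy=4,interpolation=cv2.INTER_CUBIC)
b=cv2.resize(cv2.imread('pics/s10.png')[v-70:v+70,u-50:u+50],None,fx=4,fy=4,interpolation=cv2.INTER_CUBIC)
cv2.imwrite('pics/c10.png',np.hstack([a,cv2.convertScaleAbs(b,alpha=1.5)]))
E
```

```text
16.475 [ 0.54791563 -0.29635084  0.1537012 ] [-0.2  -0.06 -2.54] [ 0.001 -0.024  0.019]
```

View pics/c10.png

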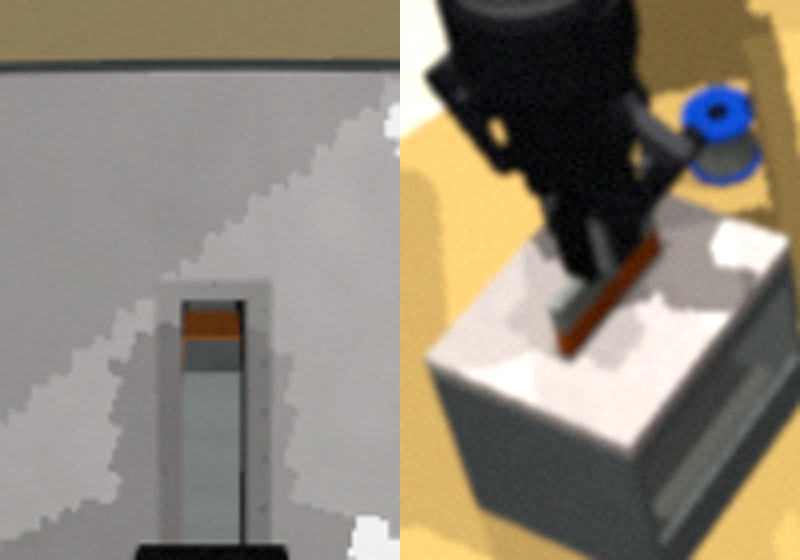

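Forces show weight only. The blade sits in the throat with clearance on both sides, and the band is about 5 mm above level. Final lowering, then a check of the band's height.

>>> {"api": "arm_command", "payload": {
  "increments": [
    [[1.2, 0, 0.03, 0.2, 0], [1.2, 0, 0.03, 0.4, 0], [1.2, 0, 0.03, 0.5, 0], [1.2, 0, 0.03, 0.5, 0], [1.2, 0, 0.03, 0.5, 0], [1.2, 0, 0.03, 0.5, 0]]
  ]
}}

```text
t: 17.27
ee_pos: [0.5483, -0.2963, 0.1488]
eef_rot: [1.897, 2.502, 0.004]
force: [0.9, 1.0, -2.5]
finger_gap: 0.0152
```

```bash
python3 - <<'E'
from h import *
yv=np.array([-np.sin(np.radians(15.7)),np.cos(np.radians(15.7)),0])
def bandz(fn,tcp,uv):
    o,v=ray(fn,uv);c=tcp+.035*yv;return o+v*((c-o)@yv)/(v@yv)
print('w10 band top',bandz('w10',np.array([.5479,-.2964,.1537]),(260+212/4-.5,130+337/4-.5)))
F=[];T=[]
for i in range(4):
    s,_=grab('scene','s11');F.append(s['force']);T.append(s['ft_torque'])
s,_=grab('wrist','w11');print(s['t'],s['ee_pos'],np.mean(F,0).round(2),np.mean(T,0).round(3),s['finger_gap'],abs(s['joint_velocities']).max())
im=cv2.cvtColor(cv2.imread('pics/w11.png'),cv2.COLOR_BGR2HSV);m=((im[...,0]<18)&(im[...,1]>150)&(im[...,2]>60));m[:,:290]=0;m[:,340:]=0;m[:180]=0;m[250:]=0
v,u=np.nonzero(m);print('orange',u.min(),u.max(),v.min(),v.max());print('band top',bandz('w11',s['ee_pos'],(u.mean(),v.max()+.5)))
M=R.from_rotvec(s['eef_rot']).as_matrix();print(M[:,2],np.degrees(np.arctan2(M[1,1],M[0,1])))
a=cv2.imread('pics/top0.png').astype(int);grab('top','t11')
E
```

```text
w10 band top [ 0.53820171 -0.26276967  0.12928203]
17.475 [ 0.54823271 -0.29626144  0.14870432] [ 0.01  0.05 -2.52] [ 0.012  0.009 -0.023] 0.01533036260404265 0.0014221451383906493
orange 306 319 208 214
band top [ 0.53850245 -0.2626401   0.126215  ]
[ 0.00298344  0.00118341 -0.99999485] 15.650059198054223
```

```bash
python3 - <<'E'
from h import *
u,v=proj('s11',[.548,-.296,.13]).astype(int);x0,y0=u-35,v-45
b=cv2.imread('pics/s11.png');b=cv2.resize(b[y0:y0+75,x0:x0+75],None,fx=8,fy=8,interpolation=cv2.INTER_CUBIC);b=cv2.convertScaleAbs(b,alpha=1.6)
yv=np.array([-np.sin(np.radians(15.7)),np.cos(np.radians(15.7)),0]);xv=np.array([yv[1],-yv[0],0]);c=np.array([.5483,-.2963,0])
for z in(.12,.128,.136):
    p=[(proj('s11',c+xv*.003+yv*k+[0,0,z])-[x0,y0]+.5)*8 for k in(-.035,.035)];print(z,np.round(p))
cv2.imwrite('pics/c11.png',b)
E
```

```text
0.12 [[217. 511.]
 [397. 295.]]
0.128 [[211. 489.]
 [392. 273.]]
0.136 [[205. 467.]
 [387. 251.]]
```

View pics/c11.png

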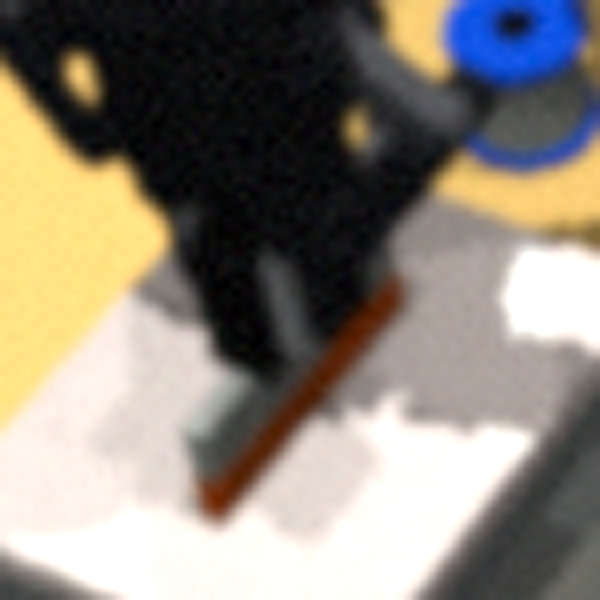

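Half of the band shows above the roof: its edges at rows ~485 and ~515 match the predicted 489 (top) and 511 (roof level). I'm handing in.

```bash
python3 -c "
from rig import r
print(r.sign_off())"
```

```text
the job is handed in; nothing more can be done
None
```

I took the straightedge out of its stand by the handle and laid it flush on the bright face. I then lowered it into the hood slot and handed it in, still held, at about 17.5 s of the 58 s. No verdict is reported, so the figures below are my own last checks.

- **Setting block:** contact force was 5–6 N and held for well over 0.2 s. The yaw moment changed sign within a 0.6° turn, so the blade was flush. The foot was about 31 mm above the table and within about 1 mm of the face centre.
- **Hood position:** the TCP is within about 0.1 mm of the measured slot centre, and yaw is 15.65° against about 15.7° measured for the slot. The tool axis is about 3 mrad off vertical.
- **Band height:** it comes to 120 mm from the arm's pose and the grip height, and the scene picture agrees to about 2 mm. The wrist camera put the band's top edge at 126 mm instead of 128 mm, but that view is weak for height.
- **Forces and stillness:** the wrist force was only the straightedge's weight, about 2.5 N, so it is not leaning on the hood. The joints were still.
- **Bystanders:** I did not measure whether they had moved. The arm stayed clear above them the whole way.

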